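# Pry open the canister and scrub it out

### The arm

A 6-joint arm with a two-finger parallel gripper is mounted at the origin on the work surface. World frame = base frame: x ahead of the robot, y to its left, z up, the work surface at z = 0. Lengths are in m, angles in rad, forces in N, time in s.
With the tool pointing down it reaches from about 0.35 to 0.775 m from the base axis. Payload 7.3 kg.
Tool frame: the origin (TCP) lies at the very end of the fingers, on their centre line; the grasp point (between the pads) lies 19 mm behind it; z points along the fingers, y is the line along which they close (so a half turn about z gives the same grasp; the last joint's range is limited). The gripper opens to 92 mm and grips with 3 to 60 N. Pads are 19 mm wide; open, the fingers measure 130 mm over their backs; the gripper's body (75 mm by 190 mm) begins 47 mm behind the grasp point.
Start: joints at [-1.325, 0.342, 1.524, -0, 1.275, -0.146], TCP at [0.2, -0.485, 0.227] pointing down, gripper open.
Joint ranges: [-2.53, 2.53], [-0.77, 2.02], [0.04, 2.7], [-1, 4.14], [0.28, 2.66], [-3.11, 3.11]. Speed limits (rad/s): [2.57, 2.57, 3.14, 3.14, 3.14, 3.14].

### API

Orientations are given as [roll, pitch, yaw] about the fixed x, y, z axes, in that order (R = Rz(yaw) Ry(pitch) Rx(roll)).
In Python, from cell import robot gives the robot as it stands. The module is installed in compiled form; this text tells all that it offers.
- The arm moves only by the tool arm_command, never from a script. Its argument "moves" is a list of rows, each a list of 3 entries, a list of its own where there are three numbers: the shift along the tool's x, y, z in m, then the turn, a rotation vector about the tool's x, y, z in rad, then the finger opening in m, from 0 to 0.0918. In form: [[[dx, dy, dz], [ax, ay, az], claw], ...]. A call has exactly 5 rows; each row is the pose to reach, as a shift and turn from the pose commanded when the call began, along the tool's axes at that moment; what a row does not reach only later rows make up. A row lasts 1/10 s, in which the tool goes at most 50 mm and 8.59 degrees, less where a joint would pass 70% of its speed; a pose out of reach is approached as far as the arm can. A call with a gripper value outside its range is refused whole. The fingers move at their own pace and stop on an object; "squeeze" is the grip in N (left out, the last holds). Time passes only in rows, so rows that repeat a pose let the fingers close, or fill a call up. It gives the time, the measured TCP pose, the force, the opening and the grip force at its end, in the units of the state.
- robot.observe(): the state, without advancing time (a new reading comes with each control period).
- robot.read_camera(name): name is "side" or "top" or "wrist"; returns the picture (384x512x3 uint8, red, green, blue); there is no depth.
- robot.camera_model(name): a dict with "fx", "fy", "cx", "cy" (pixels), "R" (3x3) and "t" (3): a world point X has camera coordinates R X + t. Camera axes: x right, y down, z forward; pixel columns grow to the right and rows downward; lengths in m; the calibration is good to about 2 mm. A picture is of the moment at which its call begins: read the wrist's pose just before it. camera_model takes no time and is no camera call; for the wrist camera it gives the pose at the moment of the call.
- robot.hand_in(): hands the job in; it is judged then, once.
The state is a dict: "time": time; "qpos": joint angles; "qvel": joint speeds; "joint_efforts": joint torques, N m; "tool_pos": TCP position; "tool_rot": TCP orientation; "contact_force": force on the tool from outside, world axes, zero at the start; "torque": the same for the moment, N m; "opening": finger opening in m; "grip_force": force on a finger pad.
Only numpy, scipy, OpenCV 4.12 (cv2) and the standard library are available. Lean on these libraries where they do the work, as an engineer would, in place of code of your own. Each camera call takes 0.05 s, during which the arm holds its last target. There are 200 camera calls.

### The job

The coffee canister's flip-up lid has no handle: take the palette knife, slip its blade into the gap under the lid's front lip, lever the lid up until it stands fully open (at least upright), and lay the knife back on the cork mat. Then take the bottle brush from its pot and scrub the inside of the canister with at least three strokes right down to the bottom, drawing the brush about half-way up the canister or more between them; put the brush back in its pot, bristles down, and let go. Leave the canister standing open where it is, do not tip the pot over, and leave the mug and the jar alone.

Things in the scene. Friction and masses are not known exactly. Their poses are not given: they have to be found in the camera images.
- canister: Loose round white ceramic canister with a blue band and a steel lid, about 0.9 kg, on the worktop. Outside diameter 80, height of rim 100, wall 5 (bore 70), floor 6 thick. Origin: centre of its underside; z up; the lid's lip is on its -x side (roughly towards the robot), the hinge on its +x side.
- slot (a point): Middle of the slot that the blade goes into, on the canister, 59 in front of its axis (towards -x) and 93 above its underside. The slot is 14 high and 40 wide, open to the front and sides, about 19 deep to the canister's wall: above it the lip of the shut lid (underside at height 100), below it a steel thumb rest (top at 86).
- canister_mouth (a point): Centre of the canister's mouth, at rim height, 100 above its underside.
- canister_floor (a point): Centre of the canister's inner floor, 6 above its underside; axes as the canister's.
- lid (a joint): Angle of the lid: 0 shut, 1.57 upright, 1.9 its stop (leaning back). At the start 0 to 0.05. The hinge is stiff (about 0.08 N m of friction, more than the lid's weight): the lid stays wherever it is left. It takes about 1 to 2 N at the lip.
- lid_lip (a point): Middle of the front edge of the lip on the lid's underside; moves with the lid. The lip is 40 wide and 6 thick and sticks out 19 beyond the canister's rim wall; it lies 105 from the hinge line.
- lid_hinge (a point): Middle of the hinge line, which runs along the canister's y, 46 behind the canister's axis at rim height, in the plane of the lid's underside. The lid is a steel disc, 84 in diameter and 7 thick.
- spatula: Loose palette knife with a dark wooden handle and a straight stiff steel blade, 0.12 kg, lying on the mat, straight along its x, blade towards +x, total 215 long. Handle x -90 to +25, 18 wide, 18 high; blade on to x +125, 25 wide, 3 thick, underside flush with the handle's. Origin: underside of the handle, near the centre of mass, where to grip it (across, along y); z up.
- spatula_tip (a point): Middle of the blade's end, 125 ahead of the spatula's origin, at half the blade's thickness.
- mat: Cork mat fixed to the worktop, 270 (x) by 180 (y), 4 thick; origin centre of its underside.
- brush: Loose bottle brush standing upright in the pot, 214 long, 0.09 kg, bristles down. Stiff round white bristle head 46 in diameter, from the lower end to 76 up; steel stem 8 in diameter up to 134; round green handle 20 in diameter from 134 to 214. Origin: centre of its flat lower end; z runs along it towards the handle.
- brush_grip (a point): Point on the axis of the brush's handle, 185 above its lower end; grip the handle here.
- pot: Loose heavy terracotta pot, about 0.8 kg, outside diameter 84, height 85, bore 74, floor 6 thick; the brush stands in it. Origin: centre of its underside.
- pot_floor (a point): Centre of the pot's inner floor, 6 above its underside; z up.
- mug: Bystander: blue mug, 80 in diameter, 90 high, handle on its +y side. Origin: centre of its underside.
- jar: Bystander: amber glass jar with a wooden-coloured cap, 72 in diameter, 120 high. Origin: centre of its underside.
Mind the look-alikes: they are no part of the job. What is shaped like the canister but purple is not meant.

How it is judged:
By the outcome, as a careful person would: the job done as asked, in the order asked, and still so for the second after the job is handed in, with the robot touching nothing.
It also fails if it takes over 72 s, if anything falls off the work surface, if the arm or the gripper's body presses on something with over 40 N, if the wrist force passes 120 N, or if a joint passes its speed limit or range.

## Working session

There is one attempt and no reset: what is moved stays moved. The work goes in short steps, Python scripts to look and compute and a tool call to move; the robot and the scene stay as the last step left them, time stands still between calls to the robot, and variables do not carry over. Pictures are saved under pics/ and viewed, at most 10 in all, crops included, and the job is handed in when it is done.

Besides the shell and the picture viewer there is one more tool, called after "Request:" by a JSON object that holds its "fn" and its "kwargs". arm_command: Moves the arm, as the interface text tells. Its arguments: {"type":"object","properties":{"moves":{"type":"array"},"squeeze":{"type":"number"}},"required":["moves"]}

```bash
mkdir -p pics; cat > h.py <<'E'
from cell import robot
import numpy as np, cv2
def save(n,f):
    im=robot.read_camera(n); cv2.imwrite('pics/'+f,im[:,:,::-1]); return im
def ray(n,u,v,z,m=None):
    m=m or robot.camera_model(n); R=np.array(m['R']);t=np.array(m['t'])
    d=R.T@np.array([(u-m['cx'])/m['fx'],(v-m['cy'])/m['fy'],1]); c=-R.T@t
    return c+d*(z-c[2])/d[2]
def proj(n,X):
    m=robot.camera_model(n); p=np.array(m['R'])@X+np.array(m['t'])
    return np.array([m['fx']*p[0]/p[2]+m['cx'],m['fy']*p[1]/p[2]+m['cy']])
E
python3 - <<'E'
from h import *
a=save('top','top.png');b=save('side','side.png')
for n in('top','side'):
    m=robot.camera_model(n);print(n,m['fx'],-np.array(m['R']).T@m['t'],np.round(m['R'],2).tolist())
print(robot.observe())
E
```

```text
top 481.84745602964864 [ 0.34579921 -0.00345862  1.49589581] [[0.03, -1.0, 0.01], [-0.98, -0.03, -0.18], [0.18, -0.0, -0.98]]
side 364.7383937774991 [ 0.53708335 -0.65907234  0.70974895] [[0.99, -0.12, 0.01], [-0.08, -0.65, -0.75], [0.1, 0.75, -0.66]]
{'time': 0.1, 'qpos': array([-1.32500146e+00,  3.42653878e-01,  1.52492173e+00, -3.70512853e-05,
        1.27543549e+00, -1.46017479e-01]), 'qvel': array([-1.72786955e-03, -6.38022705e-04, -5.34684780e-04,  7.81758795e-04,
       -8.40272390e-04,  8.76498367e-05]), 'joint_efforts': array([ 2.01351693e-03, -4.32003593e+01, -2.44694817e+01,  7.19063985e-02,
        5.26500796e-02, -6.09215317e-05]), 'tool_pos': array([ 0.20038762, -0.48484509,  0.22611396]), 'tool_rot': array([-3.14018415e+00, -1.71327591e-04,  3.91823034e-01]), 'contact_force': array([ 0.49284861, -0.35853278,  0.50580004]), 'torque': array([ 0.02072607, -0.07494201,  0.02476451]), 'grip_force': 0.0, 'opening': 0.09136268601891598}
```

View pics/top.png

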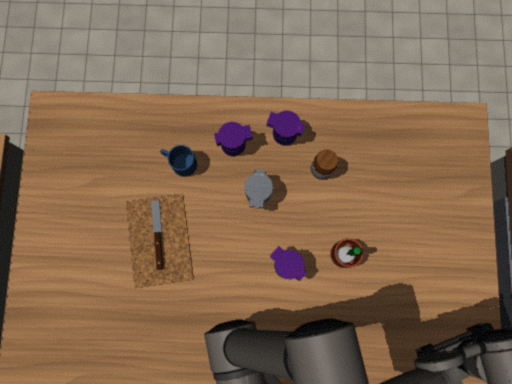

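View pics/side.png

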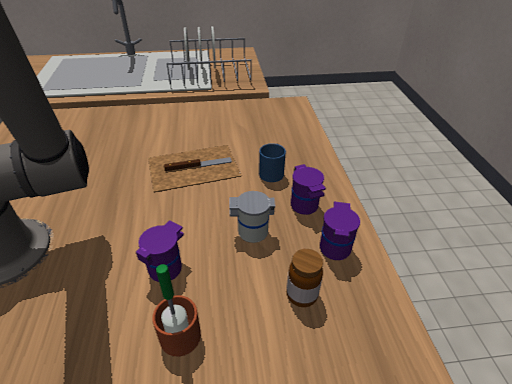

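Canister candidates in the top picture are purple at (234,139), (286,127) and (289,264), and white with a steel lid and blue band at (259,188). Only the white one fits. The knife is at (158,235) on the mat and the brush stands in its pot at (348,253). I'll confirm with one enlarged crop.

```bash
python3 - <<'E'
from h import *
a=cv2.imread('pics/top.png'); b=cv2.imread('pics/side.png')
c=[cv2.resize(a[165:215,235:285],(400,400),interpolation=cv2.INTER_CUBIC),cv2.resize(a[190:280,125:195][:90,:],(311,400),interpolation=cv2.INTER_CUBIC)]
d=[cv2.resize(b[180:250,220:290],(200,200),interpolation=cv2.INTER_CUBIC),cv2.resize(b[140:200,140:250],(366,200),interpolation=cv2.INTER_CUBIC),cv2.resize(a[230:275,325:370],(145,200))]
cv2.imwrite('pics/crop.png',np.vstack([np.hstack(c),np.hstack(d)]))
p=lambda *x:print(x,ray(*x).round(4))
p('top',259,188,.107);p('top',259,172,.104);p('top',257.5,206,.104)
p('top',155.5,201,.006);p('top',160.5,268,.02);p('top',157.5,234,.02);p('top',128,203,.004);p('top',190,278,.004)
p('top',348,253,.085);p('top',357,252,.21)
p('top',182,161,.09);p('top',326,158,.12);p('top',289,264,.107);p('top',234,131,.107)
E
```

```text
('top', 259, 188, 0.107) [ 0.62  -0.011  0.107]
('top', 259, 172, 0.104) [ 0.6689 -0.0097  0.104 ]
('top', 257.5, 206, 0.104) [ 0.5669 -0.008   0.104 ]
('top', 155.5, 201, 0.006) [0.5894 0.3115 0.006 ]
('top', 160.5, 268, 0.02) [0.3823 0.28   0.02  ]
('top', 157.5, 234, 0.02) [0.4849 0.2957 0.02  ]
('top', 128, 203, 0.004) [0.581  0.3975 0.004 ]
('top', 190, 278, 0.004) [0.355  0.1914 0.004 ]
('top', 348, 253, 0.085) [ 0.4386 -0.2754  0.085 ]
('top', 357, 252, 0.21) [ 0.4337 -0.2753  0.21  ]
('top', 182, 161, 0.09) [0.6995 0.2222 0.09  ]
('top', 326, 158, 0.12) [ 0.7131 -0.2059  0.12  ]
('top', 289, 264, 0.107) [ 0.4013 -0.1023  0.107 ]
('top', 234, 131, 0.107) [0.7923 0.0686 0.107 ]
```

View pics/crop.png

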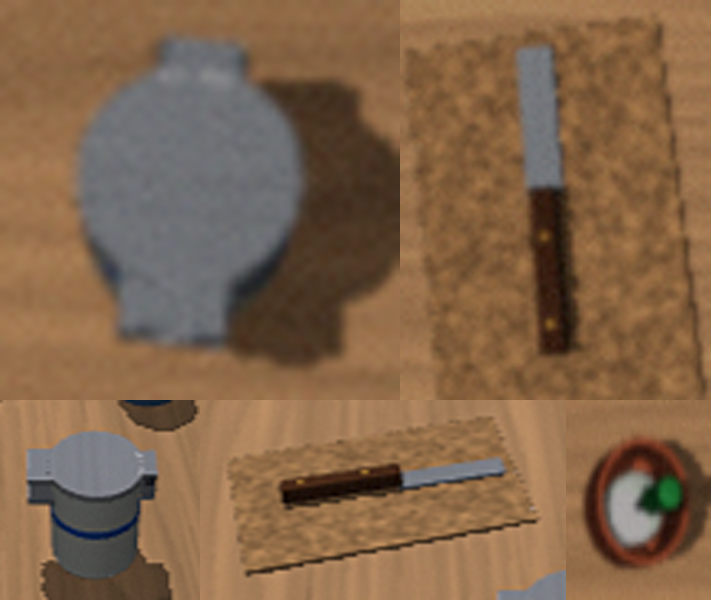

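The crop confirms a white body with a blue band and a steel lid. Next I'll compute poses and the first moves.

```bash
cat >> h.py <<'E'
from scipy.spatial.transform import Rotation as Ro
def down(yaw,pitch=0): return Ro.from_euler('xyz',[np.pi,pitch,yaw])
def plan(ts,p=None,R=None):
    o=robot.observe()
    p=np.array(o['tool_pos']) if p is None else np.array(p); R=Ro.from_euler('xyz',o['tool_rot']) if R is None else R
    for q,Q in ts:
        q=np.array(q); print('shift',R.inv().apply(q-p).round(4).tolist(),'turn',(R.inv()*Q).as_rotvec().round(3).tolist(),'len',round(np.linalg.norm(q-p),3))
        p,R=q,Q
E
python3 - <<'E'
from h import *
s=ray('top',256.5,206.9,.106);h=ray('top',260.4,170.5,.107);c=ray('top',258.75,186.9,.107)
print(s,h,c,np.arctan2(*(h-s)[1::-1]))
t=ray('top',155.4,200.6,.007);e=ray('top',159.9,269.2,.015);j=ray('top',157.6,232.1,.022)
y=np.arctan2(*(t-e)[1::-1]);print(t,e,j,y,np.linalg.norm(t-e), t[:2]-.125*np.array([np.cos(y),np.sin(y)]), j[:2]-.025*np.array([np.cos(y),np.sin(y)]))
plan([([.42,-.05,.3],down(.15)),([.465,.292,.2],down(.15))])
E
```

```text
[ 0.56380347 -0.00513554  0.106     ] [ 0.67286881 -0.01372512  0.107     ] [ 0.62328637 -0.01013935  0.107     ] -0.07859401574383973
[0.59046713 0.31164194 0.007     ] [0.37874615 0.28255105 0.015     ] [0.49050548 0.29536188 0.022     ] 0.13654701110071002 0.21385989629159238 [0.46663064 0.29462656] [0.46573819 0.2919588 ]
shift [0.369, -0.3181, -0.0734] turn [-0.001, -0.0, 0.242] len 0.493
shift [0.0956, -0.3314, 0.1] turn [0.0, 0.0, 0.0] len 0.359
```

Request:
{"fn": "arm_command", "kwargs": {"moves": [[[0.369,-0.318,-0.073],[0,0,0.242],0.09],[[0.369,-0.318,-0.073],[0,0,0.242],0.09],[[0.369,-0.318,-0.073],[0,0,0.242],0.09],[[0.369,-0.318,-0.073],[0,0,0.242],0.09],[[0.369,-0.318,-0.073],[0,0,0.242],0.09]]}}

```text
time: 0.6
tool_pos: [0.3123, -0.2626, 0.2639]
tool_rot: [-3.141, 0.0, 0.149]
contact_force: [0.9, 0.5, -0.3]
opening: 0.0902
grip_force: 0.0
```

```bash
python3 - <<'E'
from h import *
plan([([.42,-.05,.3],down(.14)),([.466,.293,.18],down(.14))])
E
```

```text
shift [0.1381, -0.1943, -0.0361] turn [-0.0, 0.0, 0.009] len 0.241
shift [0.0934, -0.3332, 0.12] turn [0.0, 0.0, 0.0] len 0.366
```

Request:
{"fn": "arm_command", "kwargs": {"moves": [[[0.138,-0.194,-0.036],[0,0,0.009],0.06],[[0.138,-0.194,-0.036],[0,0,0.009],0.06],[[0.138,-0.194,-0.036],[0,0,0.009],0.06],[[0.138,-0.194,-0.036],[0,0,0.009],0.06],[[0.138,-0.194,-0.036],[0,0,0.009],0.06]]}}

```text
time: 1.1
tool_pos: [0.42, -0.0496, 0.3001]
tool_rot: [-3.142, -0.0, 0.142]
contact_force: [-0.2, -1.5, 0.2]
opening: 0.0609
grip_force: 0.0
```

Request:
{"fn": "arm_command", "kwargs": {"moves": [[[0.093,-0.333,0.12],[0,0,0],0.05],[[0.093,-0.333,0.12],[0,0,0],0.05],[[0.093,-0.333,0.12],[0,0,0],0.05],[[0.093,-0.333,0.12],[0,0,0],0.05],[[0.093,-0.333,0.12],[0,0,0],0.05]]}}

```text
time: 1.6
tool_pos: [0.4501, 0.184, 0.2169]
tool_rot: [3.141, 0.0, 0.141]
contact_force: [0.1, -0.6, 0.1]
opening: 0.0499
grip_force: 0.0
```

```bash
python3 - <<'E'
from h import *
o=robot.observe();print(o['tool_pos'],o['tool_rot'],o['time'])
m=robot.camera_model('wrist');print(m)
save('wrist','w1.png')
plan([([.466,.293,.12],down(.14))])
E
```

```text
[0.45010719 0.18401124 0.2169197 ] [3.14134991e+00 2.35055215e-04 1.40978322e-01] 1.6
{'fx': 268.8995072172903, 'fy': 268.8995072172903, 'cx': 256.60477903113866, 'cy': 196.0255355163976, 'R': array([[ 1.39437823e-01, -9.90230634e-01, -6.20694710e-04],
       [-9.42210530e-01, -1.32868721e-01,  3.07547103e-01],
       [-3.04625034e-01, -4.22988733e-02, -9.51532655e-01]]), 't': array([0.12111392, 0.4127175 , 0.52683177])}
shift [0.0318, -0.0995, 0.0944] turn [-0.003, 0.003, 0.004] len 0.141
```

View pics/w1.png

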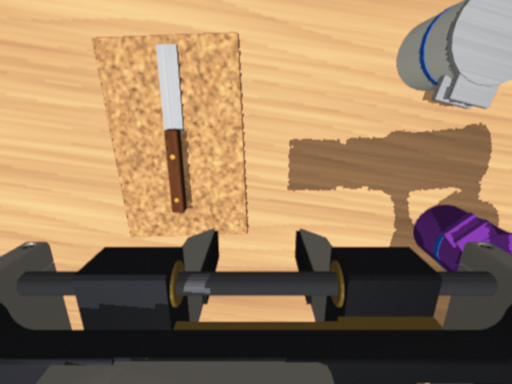

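Clear view: the knife tip is at (167,45), the handle/blade junction at (174,129) and the handle end at (179,211). The canister lip is at the right, near (468,95).

```bash
python3 - <<'E'
from h import *
t=ray('wrist',167.5,44.5,.007);e=ray('wrist',179,212,.012);j=ray('wrist',174,129.5,.022)
y=np.arctan2(*(t-e)[1::-1]);u=np.array([np.cos(y),np.sin(y)])
print(t,e,j,y,np.linalg.norm(t-e),t[:2]-.125*u,j[:2]-.025*u, e[:2]+.09*u)
o=(t[:2]-.125*u+j[:2]-.025*u+e[:2]+.09*u)/3;print(o)
plan([([*o,.06],down(y)),([*o,.006],down(y))])
print(ray('wrist',466,106,.100),ray('wrist',437,95,.106),ray('wrist',488,108,.106))
E
```

```text
[0.5887135  0.32079854 0.007     ] [0.37564246 0.2941525  0.012     ] [0.49148536 0.3038968  0.022     ] 0.12441121791358423 0.21478892123264365 [0.46467964 0.30528723] [0.46667858 0.30079454] [0.46494684 0.30532064]
[0.46543502 0.3038008 ]
shift [0.033, -0.11, 0.1545] turn [-0.003, 0.003, 0.02] len 0.193
shift [0.0, -0.0, 0.054] turn [0.0, 0.0, 0.0] len 0.054
[0.56228701 0.00618552 0.1       ] [0.5670122  0.04058682 0.106     ] [ 0.56284558 -0.01044259  0.106     ]
```

```bash
python3 - <<'E'
from h import *
m={'fx': 268.8995, 'fy': 268.8995, 'cx': 256.605, 'cy': 196.0255, 'R': np.array([[ 1.39437823e-01, -9.90230634e-01, -6.20694710e-04],
       [-9.42210530e-01, -1.32868721e-01,  3.07547103e-01],
       [-3.04625034e-01, -4.22988733e-02, -9.51532655e-01]]), 't': np.array([0.12111392, 0.4127175 , 0.52683177])}
r=lambda u,v,z:ray('',u,v,z,m)
t=r(167.5,44.5,.007);e=r(179,212,.012);j=r(174,129.5,.022)
y=np.arctan2(*(t-e)[1::-1]);u=np.array([np.cos(y),np.sin(y)])
o=(t[:2]-.125*u+j[:2]-.025*u+e[:2]+.09*u)/3;print(o,y)
print(robot.observe()['tool_pos'])
print(r(437,95,.106),r(488,108,.106))
o[1]=(o[1]+.293)/2
plan([([*o,.06],down(y)),([*o,.006],down(y))])
E
```

```text
[0.46725267 0.29810794] 0.12215403241638616
[0.44914755 0.18972223 0.21419841]
[0.5684019  0.03191452 0.106     ] [ 0.56403371 -0.01992738  0.106     ]
shift [0.0336, -0.1016, 0.1544] turn [-0.003, 0.003, 0.022] len 0.188
shift [0.0, -0.0, 0.054] turn [0.0, 0.0, 0.0] len 0.054
```

Request:
{"fn": "arm_command", "kwargs": {"moves": [[[0.034,-0.102,0.154],[-0.003,0.003,0.016],0.05],[[0.034,-0.102,0.154],[-0.003,0.003,0.016],0.05],[[0.034,-0.102,0.154],[-0.003,0.003,0.016],0.05],[[0.034,-0.102,0.154],[-0.003,0.003,0.016],0.05],[[0.034,-0.102,0.154],[-0.003,0.003,0.016],0.05]]}}

```text
time: 2.15
tool_pos: [0.467, 0.2885, 0.059]
tool_rot: [3.136, 0.006, 0.127]
contact_force: [-0.4, -0.5, -0.0]
opening: 0.0501
grip_force: 0.0
```

```bash
python3 - <<'E'
from h import *
plan([([.467,.295,.0065],down(.126))])
E
```

```text
shift [0.0012, -0.0067, 0.0524] turn [0.005, 0.006, 0.001] len 0.053
```

Request:
{"fn": "arm_command", "kwargs": {"moves": [[[0.001,-0.006,0.03],[0.005,0.006,0],0.05],[[0.001,-0.006,0.045],[0.005,0.006,0],0.05],[[0.001,-0.006,0.052],[0.005,0.006,0],0.05],[[0.001,-0.006,0.052],[0.005,0.006,0],0.05],[[0.001,-0.006,0.052],[0.005,0.006,0],0.03]], "squeeze": 50}}

```text
time: 2.65
tool_pos: [0.4711, 0.2936, 0.0131]
tool_rot: [-3.139, -0.011, 0.124]
contact_force: [0.7, 1.1, 0.3]
opening: 0.0457
grip_force: 0.0
```

Request:
{"fn": "arm_command", "kwargs": {"moves": [[[0,0,0],[0,0,0],0.0],[[0,0,0],[0,0,0],0.0],[[0,0,0],[0,0,0],0.0],[[0,0,0],[0,0,0],0.0],[[0,0,0],[0,0,0],0.0]], "squeeze": 50}}

```text
time: 3.15
tool_pos: [0.4706, 0.2941, 0.0124]
tool_rot: [-3.139, -0.01, 0.125]
contact_force: [-0.8, 2.2, 5.4]
opening: 0.0175
grip_force: 49.9
```

Request:
{"fn": "arm_command", "kwargs": {"moves": [[[0,0,0],[0,0,0],0.035],[[0,0,0],[0,0,0],0.035],[[0,0,0.003],[0,-0.01,0],0.035],[[-0.002,0,0.006],[0,-0.01,0],0.035],[[-0.002,0,0.006],[0,-0.01,0],0.035]]}}

```text
time: 3.65
tool_pos: [0.4676, 0.2931, 0.0049]
tool_rot: [-3.14, 0.003, 0.125]
contact_force: [0.0, -0.3, -0.0]
opening: 0.0349
grip_force: 0.0
```

Request:
{"fn": "arm_command", "kwargs": {"moves": [[[0,0,0],[0,0,0],0.035],[[0,0,0],[0,0,0],0.0],[[0,0,0],[0,0,0],0.0],[[0,0,0],[0,0,0],0.0],[[0,0,0],[0,0,0],0.0]], "squeeze": 55}}

```text
time: 4.15
tool_pos: [0.4684, 0.2935, 0.0058]
tool_rot: [-3.14, 0.001, 0.125]
contact_force: [0.1, -0.2, 0.3]
opening: 0.0172
grip_force: 54.9
```

```bash
python3 - <<'E'
from h import *
plan([([.46,.29,.16],down(.125)),([.41,.005,.17],down(-.07))])
E
```

```text
shift [-0.0089, 0.0022, -0.1542] turn [-0.002, 0.001, -0.0] len 0.154
shift [-0.0851, 0.2765, -0.01] turn [0.0, -0.0, 0.195] len 0.29
```

Request:
{"fn": "arm_command", "kwargs": {"moves": [[[0,0,-0.03],[0,0,0],0.0],[[-0.009,0.002,-0.07],[0,0,0],0.0],[[-0.009,0.002,-0.11],[0,0,0],0.0],[[-0.009,0.002,-0.154],[0,0,0],0.0],[[-0.009,0.002,-0.154],[0,0,0],0.0]]}}

```text
time: 4.65
tool_pos: [0.4628, 0.2915, 0.1658]
tool_rot: [-3.136, -0.01, 0.125]
contact_force: [-0.0, -0.0, -0.2]
opening: 0.0173
grip_force: 54.9
```

Request:
{"fn": "arm_command", "kwargs": {"moves": [[[-0.014,0.05,0],[0,0,0.035],0.0],[[-0.028,0.092,-0.01],[0,0,0.07],0.0],[[-0.042,0.138,-0.01],[0,0,0.1],0.0],[[-0.056,0.184,-0.01],[0,0,0.13],0.0],[[-0.068,0.22,-0.01],[0,0,0.16],0.0]]}}

```text
time: 5.15
tool_pos: [0.4184, 0.0613, 0.1687]
tool_rot: [-3.14, 0.002, -0.037]
contact_force: [0.3, -0.1, -1.2]
opening: 0.0173
grip_force: 54.9
```

Request:
{"fn": "arm_command", "kwargs": {"moves": [[[-0.008,0.03,0],[0,0,0.015],0.0],[[-0.017,0.056,0],[0,0,0.035],0.0],[[-0.017,0.056,0],[0,0,0.035],0.0],[[-0.017,0.056,0],[0,0,0.035],0.0],[[-0.017,0.056,0],[0,0,0.035],0.0]]}}

```text
time: 5.65
tool_pos: [0.4008, 0.0085, 0.169]
tool_rot: [-3.14, 0.002, -0.07]
contact_force: [-0.2, 0.6, -0.9]
opening: 0.0176
grip_force: 54.9
```

```bash
python3 - <<'E'
from h import *
o=robot.observe();print(o['tool_pos'],o['tool_rot'],o['time'])
m=robot.camera_model('wrist');print({k:np.array(v).tolist() for k,v in m.items()})
save('wrist','w2.png')
E
```

```text
[0.4008018  0.00846549 0.16899093] [-3.13958464e+00  1.72540268e-03 -6.96322023e-02] 5.65
{'fx': 268.8995072172903, 'fy': 268.8995072172903, 'cx': 256.60477903113866, 'cy': 196.0255355163976, 'R': [[-0.07064750237218251, -0.9974977612694819, -0.0026733258212350373], [-0.9487032909794504, 0.06636318386103693, 0.30912455986638854], [-0.30817364600714103, 0.02437507108092653, -0.9510178020502386]], 't': [0.03865826727571162, 0.3580397878449483, 0.45946121397263884]}
```

View pics/w2.png

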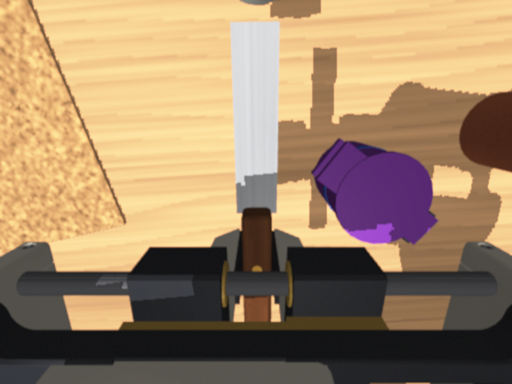

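```bash
python3 - <<'E'
from h import *
m=robot.camera_model('wrist')
for z in (.165,.169,.172):print(ray('wrist',255,22,z))
a,b=ray('wrist',231,22,.169),ray('wrist',279,22,.169);print(np.linalg.norm(a-b))
j=ray('wrist',256.5,210,.17);print(j)
o=robot.observe();print(o['tool_pos'],o['tool_rot'])
y=-.075;c=np.array([.623,-.0095]);u=np.array([np.cos(y),np.sin(y)])
for d,z in((-.2,.0935),):
  pass
# tip targets along canister axis; tcp = tip-.123u
def T(x,z,L=.123): return ([*(c+(x-L)*u),z],down(y))
plan([T(-.095,.0935),T(-.064,.0935),T(-.048,.0935)])
E
```

```text
[0.52700793 0.00206175 0.165     ]
[0.52594353 0.00210525 0.169     ]
[0.52514523 0.00213788 0.172     ]
0.024414909428911852
[0.42425166 0.00849237 0.17      ]
[0.40086414 0.00864486 0.16903039] [-3.13964440e+00  1.66989042e-03 -6.90092598e-02]
shift [0.005, 0.0016, 0.0755] turn [-0.002, 0.002, 0.006] len 0.076
shift [0.031, -0.0, -0.0] turn [0.0, 0.0, 0.0] len 0.031
shift [0.016, -0.0, -0.0] turn [0.0, 0.0, 0.0] len 0.016
```

Request:
{"fn": "arm_command", "kwargs": {"moves": [[[0.001,0.001,0.03],[-0.002,0.002,0.006],0.0],[[0.003,0.0015,0.06],[-0.002,0.002,0.006],0.0],[[0.003,0.0015,0.0755],[-0.002,0.002,0.006],0.0],[[0.003,0.0015,0.0755],[-0.002,0.002,0.006],0.0],[[0.003,0.0015,0.0755],[-0.002,0.002,0.006],0.0]]}}

```text
time: 6.2
tool_pos: [0.4039, 0.0069, 0.094]
tool_rot: [3.141, -0.0, -0.075]
contact_force: [1.3, -0.1, -1.3]
opening: 0.0173
grip_force: 54.9
```

```bash
python3 - <<'E'
from h import *
o=robot.observe();print(o['tool_pos'],o['tool_rot'],o['time'])
s=save('side','s2.png');t=save('top','t2.png');
a=cv2.resize(s[175:250,190:290],(800,600),interpolation=cv2.INTER_CUBIC)[:,:,::-1]
a=cv2.resize(s[175:250,190:290],(480,360),interpolation=cv2.INTER_CUBIC);b=cv2.resize(t[165:240,230:290],(288,360),interpolation=cv2.INTER_CUBIC)
cv2.imwrite('pics/c2.png',np.hstack([a,b])[:,:,::-1])
m=robot.camera_model('wrist');print({k:np.array(v).tolist() for k,v in m.items()})
save('wrist','w3.png')
p=o['tool_pos'];u=np.array([np.cos(-.075),np.sin(-.075),0])
tip=p+.125*u;print(tip,proj('side',tip),proj('top',tip))
E
```

```text
[0.40385292 0.00691869 0.09396787] [ 3.14139147e+00 -4.09701091e-04 -7.49939712e-02] 6.2
{'fx': 268.8995072172903, 'fy': 268.8995072172903, 'cx': 256.60477903113866, 'cy': 196.0255355163976, 'R': [[-0.07637922139711846, -0.9970788181607807, -0.0002119289341533691], [-0.9495555726006424, 0.07267395772892461, 0.30506181408213506], [-0.3041552713365966, 0.0235016221380066, -0.9523325284138131]], 't': [0.038927534935919515, 0.3852182492330547, 0.38842351063281116]}
[ 0.52850152 -0.00244753  0.09396787] [213.67685164 207.83086163] [255.23527339 219.41491068]
```

View pics/c2.png

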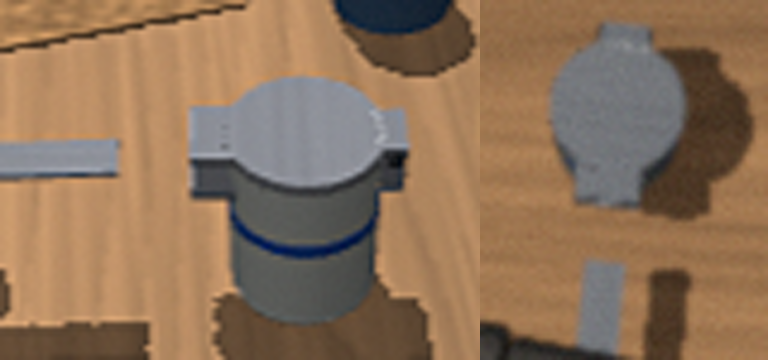

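```bash
python3 - <<'E'
from h import *
y=-.075;c=np.array([.623,-.0095])
R=np.array([[np.cos(y),-np.sin(y)],[np.sin(y),np.cos(y)]])
for q in((-.059,-.02,.106),(-.059,.02,.106),(-.059,-.02,.086),(-.059,-.02,.1)):
    X=np.array([*(c+R@q[:2]),q[2]]);print(q,proj('side',X),proj('top',X))
E
```

```text
(-0.059, -0.02, 0.106) [228.09976715 209.45837031] [263.30177505 207.47217091]
(-0.059, 0.02, 0.106) [228.09180741 198.30720398] [249.66882883 206.08170357]
(-0.059, -0.02, 0.086) [228.40430828 215.41767372] [263.17119938 208.51140609]
(-0.059, -0.02, 0.1) [228.19208954 211.26494776] [263.26222049 207.78698064]
```

Request:
{"fn": "arm_command", "kwargs": {"moves": [[[0.012,-0.001,0],[0,0,0],0.0],[[0.022,-0.001,0],[0,0,0],0.0],[[0.032,-0.001,0],[0,0,0],0.0],[[0.04,-0.001,0],[0,0,0],0.0],[[0.045,-0.001,0],[0,0,0],0.0]]}}

```text
time: 6.85
tool_pos: [0.4494, 0.0038, 0.0939]
tool_rot: [3.141, -0.001, -0.076]
contact_force: [0.4, -0.1, -1.6]
opening: 0.0174
grip_force: 54.9
```

```bash
python3 - <<'E'
from h import *
o=robot.observe();print(o['tool_pos'],o['tool_rot'],o['contact_force'])
s=robot.read_camera('side');t=robot.read_camera('top');print(robot.observe()['tool_pos'],robot.observe()['contact_force'])
a=cv2.resize(s[175:250,190:290],(480,360),interpolation=cv2.INTER_CUBIC);b=cv2.resize(t[165:240,230:290],(288,360),interpolation=cv2.INTER_CUBIC)
cv2.imwrite('pics/c3.png',np.hstack([a,b])[:,:,::-1])
E
```

```text
[0.44938202 0.00383769 0.09390569] [ 3.14125872e+00 -1.12100367e-03 -7.61786183e-02] [ 0.36643315 -0.076365   -1.59221995]
[0.44912778 0.00382401 0.09374537] [-1.13781358 -0.71539308 -0.24084177]
```

View pics/c3.png

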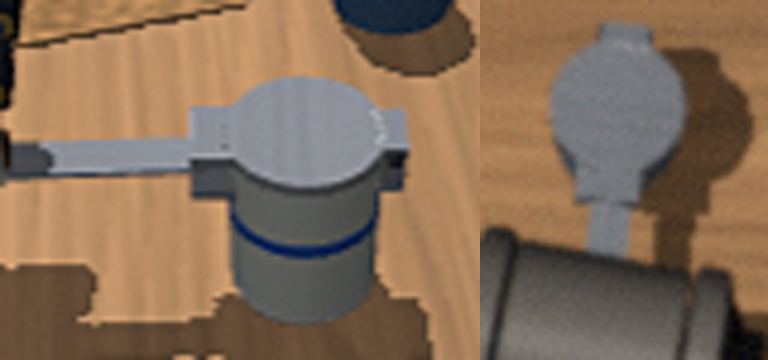

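```bash
python3 - <<'E'
import numpy as np
r=.092;th=np.linspace(0,1.78,21)
x=.046-r*np.cos(th)+.049; z=-(.1+r*np.sin(th)-.095)
P=np.c_[x,z];prev=np.zeros(2)
for k in range(4):
    print((P[1+5*k:6+5*k]-prev).round(4).tolist());prev=P[5+5*k]
E
```

```text
[[0.0034, -0.0132], [0.0045, -0.0213], [0.0063, -0.0293], [0.0088, -0.0371], [0.012, -0.0446]]
[[0.0038, -0.0072], [0.0083, -0.0141], [0.0134, -0.0205], [0.019, -0.0265], [0.0251, -0.0319]]
[[0.0066, -0.0049], [0.0136, -0.0091], [0.0209, -0.0127], [0.0285, -0.0157], [0.0364, -0.018]]
[[0.008, -0.0016], [0.0162, -0.0024], [0.0244, -0.0025], [0.0325, -0.0019], [0.0406, -0.0005]]
```

Request:
{"fn": "arm_command", "kwargs": {"moves": [[[0.0034,0,-0.007],[0,0,0],0.0],[[0.0045,0,-0.018],[0,0,0],0.0],[[0.0063,0,-0.028],[0,0,0],0.0],[[0.0088,0,-0.037],[0,0,0],0.0],[[0.012,0,-0.0446],[0,0,0],0.0]], "squeeze": 60}}

```text
time: 7.45
tool_pos: [0.4604, 0.0031, 0.1393]
tool_rot: [3.141, -0.001, -0.076]
contact_force: [-1.1, -0.2, -1.9]
opening: 0.0175
grip_force: 59.9
```

```bash
python3 - <<'E'
from h import *
o=robot.observe();print(o['tool_pos'],o['contact_force'])
s=robot.read_camera('side');t=robot.read_camera('top')
a=cv2.resize(s[155:250,190:317],(480,360),interpolation=cv2.INTER_CUBIC);b=cv2.resize(t[165:240,230:290],(288,360),interpolation=cv2.INTER_CUBIC)
cv2.imwrite('pics/c4.png',np.hstack([a,b])[:,:,::-1])
E
```

```text
[0.46038997 0.00308994 0.13929619] [-1.0987466  -0.17094384 -1.87559292]
```

View pics/c4.png

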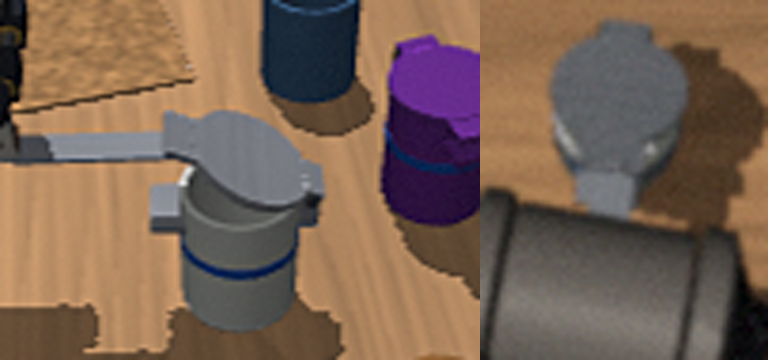

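The lid is lifting about 25° on the blade, and the canister hasn't moved. I'll carry on along the arc.

Request:
{"fn": "arm_command", "kwargs": {"moves": [[[0.0038,0,-0.0072],[0,0,0],0.0],[[0.0083,0,-0.0141],[0,0,0],0.0],[[0.0134,0,-0.0205],[0,0,0],0.0],[[0.019,0,-0.0265],[0,0,0],0.0],[[0.0251,0,-0.0319],[0,0,0],0.0]]}}

```text
time: 8.05
tool_pos: [0.4861, 0.0011, 0.1709]
tool_rot: [3.141, -0.001, -0.076]
contact_force: [-1.5, -0.0, -1.0]
opening: 0.0177
grip_force: 59.9
```

Request:
{"fn": "arm_command", "kwargs": {"moves": [[[0.0066,0,-0.0049],[0,0,0],0.0],[[0.0136,0,-0.0091],[0,0,0],0.0],[[0.0209,0,-0.0127],[0,0,0],0.0],[[0.0285,0,-0.0157],[0,0,0],0.0],[[0.0364,0,-0.018],[0,0,0],0.0]]}}

```text
time: 8.55
tool_pos: [0.5225, -0.0017, 0.1886]
tool_rot: [3.141, -0.001, -0.076]
contact_force: [-1.1, -0.3, -0.6]
opening: 0.0179
grip_force: 59.9
```

Request:
{"fn": "arm_command", "kwargs": {"moves": [[[0.008,0,-0.0016],[0,0,0],0.0],[[0.0162,0,-0.0024],[0,0,0],0.0],[[0.0244,0,-0.0025],[0,0,0],0.0],[[0.0325,0,-0.0019],[0,0,0],0.0],[[0.0406,0,-0.0005],[0,0,0],0.0]]}}

```text
time: 9.05
tool_pos: [0.563, -0.0048, 0.1888]
tool_rot: [3.141, -0.001, -0.076]
contact_force: [0.4, -1.3, -2.2]
opening: 0.0176
grip_force: 59.9
```

Request:
{"fn": "arm_command", "kwargs": {"moves": [[[0,0,0],[0,0,0],0.0],[[0,0,0],[0,0,0],0.0],[[-0.03,0,0],[0,0,0],0.0],[[-0.07,0,0],[0,0,0],0.0],[[-0.1,0,0],[0,0,0],0.0]]}}

```text
time: 9.55
tool_pos: [0.4601, 0.0033, 0.1885]
tool_rot: [3.141, 0.001, -0.076]
contact_force: [0.4, -0.5, -0.9]
opening: 0.0176
grip_force: 59.9
```

```bash
python3 - <<'E'
from h import *
o=robot.observe();print(o['tool_pos'],o['tool_rot'],o['contact_force'],o['time'])
s=robot.read_camera('side');t=robot.read_camera('top');w=save('wrist','w5.png')
a=cv2.resize(s[135:250,190:300],(344,360),interpolation=cv2.INTER_CUBIC);b=cv2.resize(t[155:230,230:290],(288,360),interpolation=cv2.INTER_CUBIC)
c=cv2.resize(w[:200,150:340],(160,168));c=np.vstack([c,np.zeros((192,160,3),np.uint8)])
cv2.imwrite('pics/c5.png',np.hstack([a,b,c])[:,:,::-1])
E
```

```text
[0.46013068 0.00328637 0.18851872] [ 3.14146146e+00  6.67390934e-04 -7.59368809e-02] [ 0.4402799  -0.51943491 -0.86565255] 9.55
```

View pics/c5.png

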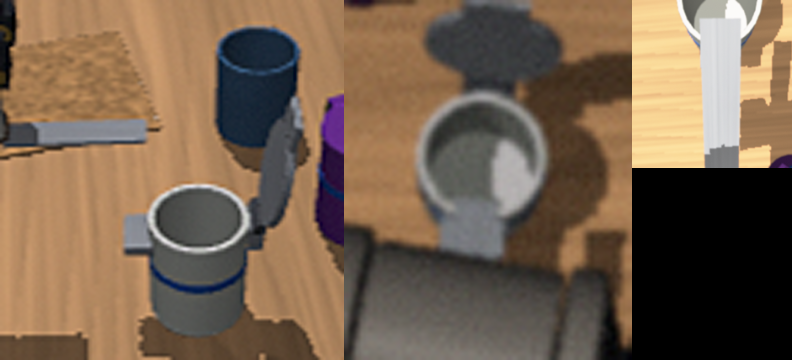

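The lid stands past upright and the canister mouth is clear. Now I'll return the knife.

```bash
python3 - <<'E'
from h import *
a=ray('top',258.75,187.3,.1);b=ray('side',253.95,204.4,.1);print(a,b)
plan([([.455,.29,.13],down(.125)),([.455,.29,.007],down(.125))])
E
```

```text
[ 0.62348073 -0.01020452  0.1       ] [ 0.62730194 -0.00826708  0.1       ]
shift [-0.028, -0.2855, 0.0592] turn [0.0, -0.001, -0.201] len 0.293
shift [0.0, -0.0, 0.123] turn [0.0, 0.0, 0.0] len 0.123
```

Request:
{"fn": "arm_command", "kwargs": {"moves": [[[-0.005,-0.045,0.01],[0,0,-0.035],0.0],[[-0.01,-0.09,0.02],[0,0,-0.07],0.0],[[-0.014,-0.135,0.03],[0,0,-0.1],0.0],[[-0.019,-0.18,0.04],[0,0,-0.135],0.0],[[-0.023,-0.225,0.05],[0,0,-0.17],0.0]]}}

```text
time: 10.2
tool_pos: [0.4576, 0.2312, 0.1385]
tool_rot: [3.142, -0.002, 0.095]
contact_force: [0.9, -0.2, -0.7]
opening: 0.0171
grip_force: 59.9
```

Request:
{"fn": "arm_command", "kwargs": {"moves": [[[0.006,-0.03,0.005],[0,0,-0.015],0.0],[[0.006,-0.061,0.01],[0,0,-0.031],0.0],[[0.006,-0.061,0.03],[0,0,-0.031],0.0],[[0.006,-0.061,0.06],[0,0,-0.031],0.0],[[0.006,-0.061,0.075],[0,0,-0.031],0.0]]}}

```text
time: 10.7
tool_pos: [0.4569, 0.2907, 0.0615]
tool_rot: [3.141, 0.001, 0.126]
contact_force: [0.1, -0.4, -0.6]
opening: 0.0175
grip_force: 59.9
```

Request:
{"fn": "arm_command", "kwargs": {"moves": [[[0,0,0],[0,0,0],0.0],[[0,0,0],[0,0,0],0.0],[[0,0,0.01],[0,0,0],0.0],[[0,0,0.02],[0,0,0],0.0],[[0,0,0.025],[0,0,0],0.0]]}}

```text
time: 11.2
tool_pos: [0.4568, 0.2901, 0.0379]
tool_rot: [3.141, 0.0, 0.125]
contact_force: [-0.5, 0.1, -1.3]
opening: 0.017
grip_force: 59.9
```

```bash
python3 - <<'E'
from h import *
o=robot.observe();print(o['tool_rot'])
plan([([.46,.29,.0065],down(.125))])
E
```

```text
[3.14095849e+00 8.13224211e-05 1.24681739e-01]
shift [0.0032, 0.0004, 0.0314] turn [0.001, 0.0, -0.0] len 0.032
```

Request:
{"fn": "arm_command", "kwargs": {"moves": [[[0.003,0,0.012],[0,0,0],0.0],[[0.003,0,0.022],[0,0,0],0.0],[[0.003,0,0.028],[0,0,0],0.0],[[0.003,0,0.0315],[0,0,0],0.0],[[0.003,0,0.0315],[0,0,0],0.0]]}}

```text
time: 11.7
tool_pos: [0.4597, 0.2905, 0.0066]
tool_rot: [3.141, 0.0, 0.125]
contact_force: [0.3, 0.4, -1.3]
opening: 0.0172
grip_force: 59.9
```

Request:
{"fn": "arm_command", "kwargs": {"moves": [[[0,0,0],[0,0,0],0.0],[[0,0,0],[0,0,0],0.04],[[0,0,0],[0,0,0],0.05],[[0,0,0],[0,0,0],0.05],[[0,0,0],[0,0,0],0.05]]}}

```text
time: 12.2
tool_pos: [0.4602, 0.2907, 0.0075]
tool_rot: [3.141, -0.001, 0.125]
contact_force: [-0.9, -0.2, -0.4]
opening: 0.0445
grip_force: 0.0
```

Request:
{"fn": "arm_command", "kwargs": {"moves": [[[0,0,-0.03],[0,0,0],0.05],[[0,0,-0.08],[0,0,0],0.05],[[0,0,-0.13],[0,0,0],0.06],[[0,0,-0.18],[0,0,0],0.06],[[0,0,-0.23],[0,0,0],0.06]]}}

```text
time: 12.7
tool_pos: [0.4595, 0.2905, 0.2395]
tool_rot: [3.141, -0.001, 0.125]
contact_force: [1.2, 0.1, -0.1]
opening: 0.0601
grip_force: 0.0
```

Request:
{"fn": "arm_command", "kwargs": {"moves": [[[0,0,-0.05],[0,0,0],0.06],[[0,0,-0.08],[0,0,0],0.06],[[0,0,-0.08],[0,0,0],0.06],[[0,0,-0.08],[0,0,0],0.06],[[0,0,-0.08],[0,0,0],0.06]]}}

```text
time: 13.2
tool_pos: [0.4592, 0.2904, 0.3156]
tool_rot: [3.14, 0.002, 0.125]
contact_force: [-0.1, -0.3, 0.8]
opening: 0.0602
grip_force: 0.0
```

```bash
python3 - <<'E'
from h import *
t=robot.read_camera('top');s=robot.read_camera('side')
# pot & brush measure by colour
for n,im in(('top',t),('side',s)):
    i=im.astype(int)
    g=(i[:,:,1]>i[:,:,0]+30)&(i[:,:,1]>i[:,:,2]+20); ys,xs=np.nonzero(g);print(n,'green',len(xs),xs.mean(),ys.mean(),xs.min(),xs.max(),ys.min(),ys.max())
a=cv2.resize(t[225:280,320:375],(300,300),interpolation=cv2.INTER_CUBIC);b=cv2.resize(s[255:360,140:215],(300,420),interpolation=cv2.INTER_CUBIC)
k=cv2.resize(t[190:290,120:200],(190,237))
C=np.zeros((420,800,3),np.uint8);C[:300,:300]=a;C[:,300:600]=b;C[:237,600:790]=k
cv2.imwrite('pics/c6.png',C[:,:,::-1])
o=robot.observe();print(o['tool_pos'],o['time'])
E
```

```text
top green 59 355.3898305084746 250.88135593220338 349 360 247 254
side green 940 78.01914893617021 168.24255319148935 12 172 80 299
[0.45931376 0.29047461 0.31554141] 13.3
```

View pics/c6.png

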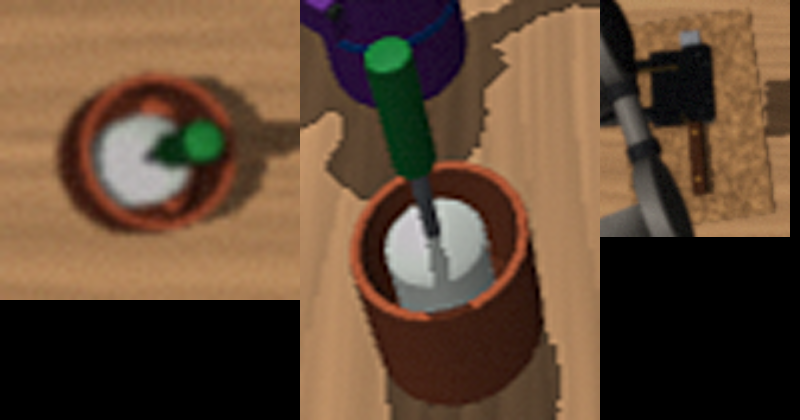

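The knife lies on the mat. In the top view the brush's handle end is at (357.2,250.9), the pot rim centre at (349,252) and the bristle top at (346,254). The brush is upright and sits off-centre in the pot.

```bash
python3 - <<'E'
from h import *
p=lambda *x:print(x,ray(*x).round(4))
p('top',357.2,250.85,.22);p('side',162.25,269,.22);p('top',349,252.2,.085);p('side',175,315.75,.085);p('top',346.2,254.3,.082);p('side',174,315,.082)
plan([([.455,0,.32],down(-.2)),([.43,-.27,.29],down(-.3)),([.43,-.27,.173],down(-.3))])
E
```

```text
('top', 357.2, 250.85, 0.22) [ 0.4361 -0.2737  0.22  ]
('side', 162.25, 269, 0.22) [ 0.4395 -0.2736  0.22  ]
('top', 349, 252.2, 0.085) [ 0.441  -0.2783  0.085 ]
('side', 175, 315.75, 0.085) [ 0.4427 -0.2796  0.085 ]
('top', 346.2, 254.3, 0.082) [ 0.4349 -0.2707  0.082 ]
('side', 174, 315, 0.082) [ 0.4403 -0.276   0.082 ]
shift [-0.0405, 0.2877, -0.0039] turn [0.002, 0.002, 0.325] len 0.291
shift [0.0291, 0.2696, 0.03] turn [-0.0, -0.0, 0.1] len 0.273
shift [0.0, -0.0, 0.117] turn [0.0, 0.0, 0.0] len 0.117
```

```bash
python3 - <<'E'
from h import *
plan([([.46,0,.31],down(-.075)),([.437,-.2735,.26],down(-.075))])
E
```

```text
shift [-0.0355, 0.2883, 0.006] turn [0.002, 0.002, 0.2] len 0.291
shift [-0.0024, 0.2745, 0.05] turn [0.0, 0.0, 0.0] len 0.279
```

Request:
{"fn": "arm_command", "kwargs": {"moves": [[[-0.036,0.288,0.006],[0.002,0.002,0.2],0.06],[[-0.036,0.288,0.006],[0.002,0.002,0.2],0.06],[[-0.036,0.288,0.006],[0.002,0.002,0.2],0.06],[[-0.036,0.288,0.006],[0.002,0.002,0.2],0.06],[[-0.036,0.288,0.006],[0.002,0.002,0.2],0.06]]}}

```text
time: 13.8
tool_pos: [0.4592, 0.039, 0.3112]
tool_rot: [-3.14, -0.001, -0.075]
contact_force: [0.8, -0.6, -0.2]
opening: 0.0598
grip_force: 0.0
```

```bash
python3 - <<'E'
from h import *
plan([([.437,-.2735,.27],down(-.075))])
E
```

```text
shift [0.0011, 0.3134, 0.0406] turn [-0.002, -0.001, 0.0] len 0.316
```

Request:
{"fn": "arm_command", "kwargs": {"moves": [[[0.001,0.313,0.041],[-0.002,-0.001,0],0.06],[[0.001,0.313,0.041],[-0.002,-0.001,0],0.06],[[0.001,0.313,0.041],[-0.002,-0.001,0],0.06],[[0.001,0.313,0.041],[-0.002,-0.001,0],0.06],[[0.001,0.313,0.041],[-0.002,-0.001,0],0.06]]}}

```text
time: 14.3
tool_pos: [0.4414, -0.2082, 0.2781]
tool_rot: [-3.141, -0.0, -0.075]
contact_force: [1.9, -0.6, 1.4]
opening: 0.0601
grip_force: 0.0
```

Request:
{"fn": "arm_command", "kwargs": {"moves": [[[0,0.0,0],[0,0,0],0.06],[[0,0,0],[0,0,0],0.06],[[0,0,0],[0,0,0],0.06],[[0,0,0],[0,0,0],0.06],[[0,0,0],[0,0,0],0.06]]}}

```text
time: 14.8
tool_pos: [0.4425, -0.2052, 0.2795]
tool_rot: [3.141, -0.002, -0.073]
contact_force: [0.2, -0.3, 0.2]
opening: 0.0603
grip_force: 0.0
```

```bash
python3 - <<'E'
from h import *
o=robot.observe();m=robot.camera_model('wrist');w=save('wrist','w7.png').astype(int)
g=(w[:,:,1]>w[:,:,0]+30)&(w[:,:,1]>w[:,:,2]+20)
n,l,st,ce=cv2.connectedComponentsWithStats(g.astype(np.uint8))
for i in range(1,n):
  if st[i,4]>30:print(st[i],ce[i])
for z in(.20,.22):print(proj('wrist',np.array([.437,-.2735,z])))
print(o['tool_pos'])
plan([([.437,-.2735,.172],down(-.075))])
E
```

```text
[309 180  35  40 748] [325.53743316 199.99064171]
[331.37593507 203.22673755]
[337.49959264 210.89714936]
[ 0.44254718 -0.20515065  0.27948082]
shift [-0.0007, 0.0684, 0.1075] turn [0.0, -0.002, 0.002] len 0.127
```

```bash
python3 - <<'E'
from h import *
from scipy.optimize import least_squares
w=cv2.imread('pics/w7.png')[:,:,::-1].astype(int)
g=(w[:,:,1]>w[:,:,0]+30)&(w[:,:,1]>w[:,:,2]+20)
ys,xs=np.nonzero(g);obs=np.array([xs.max()+.5,ys.max()+.5])
a=np.linspace(0,6.28,60)
def bb(p):
  P=np.array([proj('wrist',np.array([p[0]+.01*np.cos(t),p[1]+.01*np.sin(t),z])) for t in a for z in(.14,.22)])
  return P.min(0),P.max(0)
r=least_squares(lambda p:(bb(p)[1]-obs)*1,[.437,-.2735],diff_step=1e-3,x_scale=.01)
print(r.x,bb(r.x),xs.min(),ys.min(),obs, bb([.437,-.2735]))
E
```

```text
[ 0.43933968 -0.26861183] (array([304.50942206, 175.72488299]), array([343.5, 219.5])) 309 180 [343.5 219.5] (array([308.81405034, 177.41770973]), array([349.13286277, 221.58522125]))
```

Request:
{"fn": "arm_command", "kwargs": {"moves": [[[0.001,0.04,0],[0,0,0],0.07],[[0.001,0.0655,0],[0,0,0],0.07],[[0.001,0.0655,0],[0,0,0],0.07],[[0.001,0.0655,0.04],[0,0,0],0.07],[[0.001,0.0655,0.08],[0,0,0],0.07]]}}

```text
time: 15.35
tool_pos: [0.4392, -0.2714, 0.1993]
tool_rot: [3.14, -0.005, -0.075]
contact_force: [-0.1, 0.8, -0.2]
opening: 0.0701
grip_force: 0.0
```

Request:
{"fn": "arm_command", "kwargs": {"moves": [[[0,0,0.015],[0,0,0],0.07],[[0,0,0.0275],[0,0,0],0.07],[[0,0,0.0275],[0,0,0],0.07],[[0,0,0.0275],[0,0,0],0.04],[[0,0,0.0275],[0,0,0],0.04]]}}

```text
time: 15.85
tool_pos: [0.439, -0.2718, 0.1728]
tool_rot: [3.14, -0.003, -0.075]
contact_force: [-0.7, 0.7, -0.8]
opening: 0.0583
grip_force: 0.0
```

Request:
{"fn": "arm_command", "kwargs": {"moves": [[[0,0,0],[0,0,0],0.025],[[0,0,0],[0,0,0],0.02],[[0,0,0],[0,0,0],0.0],[[0,0,0],[0,0,0],0.0],[[0,0,0],[0,0,0],0.0]], "squeeze": 30}}

```text
time: 16.35
tool_pos: [0.4384, -0.2718, 0.1717]
tool_rot: [3.142, -0.001, -0.075]
contact_force: [-0.6, 0.3, 1.3]
opening: 0.0195
grip_force: 30.0
```

Request:
{"fn": "arm_command", "kwargs": {"moves": [[[0,0,-0.02],[0,0,0],0.0],[[0,0,-0.06],[0,0,0],0.0],[[0,0,-0.1],[0,0,0],0.0],[[0,0,-0.13],[0,0,0],0.0],[[0,0,-0.14],[0,0,0],0.0]]}}

```text
time: 16.85
tool_pos: [0.439, -0.2724, 0.3148]
tool_rot: [3.138, -0.006, -0.075]
contact_force: [0.5, 0.1, -1.5]
opening: 0.0193
grip_force: 30.0
```

```bash
python3 - <<'E'
from h import *
plan([([.6245,-.0095,.315],down(-.075))])
E
```

```text
shift [0.1652, -0.2761, -0.0001] turn [0.003, -0.006, -0.0] len 0.322
```

Request:
{"fn": "arm_command", "kwargs": {"moves": [[[0.025,-0.041,0],[0.003,-0.006,0],0.0],[[0.05,-0.083,0],[0.003,-0.006,0],0.0],[[0.075,-0.125,0],[0.003,-0.006,0],0.0],[[0.1,-0.167,0],[0.003,-0.006,0],0.0],[[0.12,-0.2,0],[0.003,-0.006,0],0.0]]}}

```text
time: 17.35
tool_pos: [0.5736, -0.0788, 0.31]
tool_rot: [-3.138, 0.007, -0.074]
contact_force: [0.5, -0.1, -1.2]
opening: 0.0194
grip_force: 30.0
```

Request:
{"fn": "arm_command", "kwargs": {"moves": [[[0.02,-0.035,0],[0,0,0],0.0],[[0.035,-0.06,0],[0,0,0],0.0],[[0.045,-0.076,0],[0,0,0],0.0],[[0.045,-0.076,0],[0,0,0],0.0],[[0.045,-0.076,0],[0,0,0],0.0]]}}

```text
time: 17.85
tool_pos: [0.6231, -0.0089, 0.3101]
tool_rot: [-3.139, 0.008, -0.075]
contact_force: [-0.3, -0.3, -2.0]
opening: 0.0196
grip_force: 30.0
```

```bash
python3 - <<'E'
from h import *
o=robot.observe();p=o['tool_pos'];print(p,o['tool_rot'],o['contact_force'])
s=save('side','s8.png').astype(int);robot_t=save('top','t8.png')
B=np.array([p[0],p[1],p[2]-.1657])
for z in(0,.076,.134):print(z,proj('side',B+[0,0,z]))
print('mouth',proj('side',np.array([.6245,-.009,.1])))
# bright bristle pixels near the expected head
u0,v0=proj('side',B+[0,0,.04]).astype(int);print(u0,v0)
for v in range(v0-45,v0+40,5):
    print(v,''.join('%4d'%(s[v,u].mean()) for u in range(u0-36,u0+37,3)))
E
```

```text
[ 0.6230754  -0.00893196  0.31013142] [-3.1389612   0.00751141 -0.0745189 ] [-0.34198837 -0.28434223 -1.99299392]
0 [252.4010204  191.00760083]
0.076 [252.63417236 165.27035118]
0.134 [252.83229206 143.40025402]
mouth [252.85615918 204.6934237 ]
252 177
132  134 128 142 138 136 144 148 140 132 135 132  58  52  52  41 128 130 130 127 131 136 129 134 133 137
137  135 132 139 138 135 142 151 148 139 135 131  33  29  20 113 126 130 125 135 132 129 132 133 127 138
142  131 135 133 139 142 133 152 151 141 135 134  30  27  24 107 132 122 133 136 140 139 135 131 134 128
147  125 119 115 112 117 138 141 151 148 136 137 135  52 126 129  89  28  35  38  40  39  36  64 134 131
152  128 133 110 111 127 137 135 149 152 138 139 132  51 125 122  39  29  34  38  39  39  40  34  90 131
157  111 118 110 121 115 121 141 138 152 143 139 134  49 132 129  35  45  97  58  51  62  76  29  80 129
162  138 137 141 143 147 122 130 136 153 145 136 141  50  91 133  36  37  40  39  38  35  32  30 122 131
167  127 118 109 116 106 126 127 114 150 202 205 111 121 113 102  96  37  36  36  36  34  31  47 112 135
172  1
[... 238 characters left out ...]
44 143 108 122 123 120  96 104  88  69  68  55  55  78  77  57  61  67
187  142 134 142 135 147 136 144 143 148 113 120 124 120 112 104  89 136  59  65  72  78  64  73  57 133
192  147 133 140 134 145 138 146 137 146 131 121 125 119 111 101 119 124 132 128  88  80  50  65 131 126
197  150 130 139 136 140 138 144 133 151 179  68  75  80  83  83  89 206 129 135  82  80  54  64 131 125
202  149 128 142 136 136 139 143 171  47  71  72  77  82  84  83  86  83 183  58  75  66  51 143 123 128
207  145 132 139 136 134 143 140 138  78  67  75  77  81  85  87  86  84 180  93  21  62 133 136 128 126
212  140 136 136 137 134 146 143 147  76 217  75  78  82  85  87  88 102  60  53  46 128 129 127 137 124
```

```bash
python3 - <<'E'
from h import *
print(robot.observe()['tool_pos'])
plan([([.625,-.009,.31],down(-.075)),([.625,-.009,.173],down(-.075))])
E
```

```text
[ 0.62294828 -0.00981118  0.31117123]
shift [0.002, -0.001, 0.0012] turn [-0.003, 0.006, -0.001] len 0.002
shift [0.0, -0.0, 0.137] turn [0.0, 0.0, 0.0] len 0.137
```

Request:
{"fn": "arm_command", "kwargs": {"moves": [[[0.002,-0.001,0.01],[-0.003,0.006,0],0.0],[[0.002,-0.001,0.03],[-0.003,0.006,0],0.0],[[0.002,-0.001,0.05],[-0.003,0.006,0],0.0],[[0.002,-0.001,0.07],[-0.003,0.006,0],0.0],[[0.002,-0.001,0.09],[-0.003,0.006,0],0.0]]}}

```text
time: 18.45
tool_pos: [0.6246, -0.0091, 0.2213]
tool_rot: [3.141, -0.002, -0.077]
contact_force: [-0.5, 0.3, -1.5]
opening: 0.0198
grip_force: 30.0
```

Request:
{"fn": "arm_command", "kwargs": {"moves": [[[0,0,0.02],[0,0,0],0.0],[[0,0,0.035],[0,0,0],0.0],[[0,0,0.043],[0,0,0],0.0],[[0,0,0.047],[0,0,0],0.0],[[0,0,0.047],[0,0,0],0.0]]}}

```text
time: 18.95
tool_pos: [0.6251, -0.0083, 0.175]
tool_rot: [3.141, -0.001, -0.076]
contact_force: [0.5, 0.2, -1.3]
opening: 0.0195
grip_force: 30.0
```

Request:
{"fn": "arm_command", "kwargs": {"moves": [[[0,0,0.001],[0,0,0],0.0],[[0,0,0.002],[0,0,0],0.0],[[0,0,0.003],[0,0,0],0.0],[[0,0,0.004],[0,0,0],0.0],[[0,0,0.005],[0,0,0],0.0]]}}

```text
time: 19.45
tool_pos: [0.6259, -0.0078, 0.1717]
tool_rot: [3.141, -0.004, -0.075]
contact_force: [-3.2, -0.2, 12.7]
opening: 0.0197
grip_force: 30.0
```

Request:
{"fn": "arm_command", "kwargs": {"moves": [[[0,0,-0.02],[0,0,0],0.0],[[0,0,-0.045],[0,0,0],0.0],[[0,0,-0.065],[0,0,0],0.0],[[0,0,-0.065],[0,0,0],0.0],[[0,0,-0.065],[0,0,0],0.0]]}}

```text
time: 19.95
tool_pos: [0.625, -0.0078, 0.2344]
tool_rot: [3.141, -0.001, -0.075]
contact_force: [0.4, -0.3, -2.4]
opening: 0.0195
grip_force: 30.0
```

Request:
{"fn": "arm_command", "kwargs": {"moves": [[[0,0,0.025],[0,0,0],0.0],[[0,0,0.05],[0,0,0],0.0],[[0,0,0.06],[0,0,0],0.0],[[0,0,0.0645],[0,0,0],0.0],[[0,0,0.0645],[0,0,0],0.0]]}}

```text
time: 20.45
tool_pos: [0.625, -0.0077, 0.1713]
tool_rot: [-3.142, -0.001, -0.075]
contact_force: [-2.6, 0.9, 7.7]
opening: 0.0194
grip_force: 30.0
```

Request:
{"fn": "arm_command", "kwargs": {"moves": [[[0,0,-0.02],[0,0,0],0.0],[[0,0,-0.045],[0,0,0],0.0],[[0,0,-0.065],[0,0,0],0.0],[[0,0,-0.065],[0,0,0],0.0],[[0,0,-0.065],[0,0,0],0.0]]}}

```text
time: 20.95
tool_pos: [0.6249, -0.0078, 0.2344]
tool_rot: [3.142, -0.0, -0.075]
contact_force: [0.3, 0.3, -0.6]
opening: 0.0192
grip_force: 30.0
```

Two strokes reached the floor. I'll do two more for safety, then draw the brush out.

Request:
{"fn": "arm_command", "kwargs": {"moves": [[[0,0,0.025],[0,0,0],0.0],[[0,0,0.05],[0,0,0],0.0],[[0,0,0.06],[0,0,0],0.0],[[0,0,0.065],[0,0,0],0.0],[[0,0,0.065],[0,0,0],0.0]]}}

```text
time: 21.45
tool_pos: [0.6249, -0.0077, 0.1709]
tool_rot: [3.142, -0.001, -0.075]
contact_force: [-3.0, 0.6, 6.8]
opening: 0.019
grip_force: 30.0
```

Request:
{"fn": "arm_command", "kwargs": {"moves": [[[0,0,-0.02],[0,0,0],0.0],[[0,0,-0.045],[0,0,0],0.0],[[0,0,-0.065],[0,0,0],0.0],[[0,0,-0.065],[0,0,0],0.0],[[0,0,-0.065],[0,0,0],0.0]]}}

```text
time: 21.95
tool_pos: [0.6249, -0.0078, 0.2344]
tool_rot: [3.142, -0.0, -0.075]
contact_force: [-1.6, 0.0, -1.9]
opening: 0.0196
grip_force: 30.0
```

Request:
{"fn": "arm_command", "kwargs": {"moves": [[[0,0,0.025],[0,0,0],0.0],[[0,0,0.05],[0,0,0],0.0],[[0,0,0.06],[0,0,0],0.0],[[0,0,0.0655],[0,0,0],0.0],[[0,0,0.0655],[0,0,0],0.0]]}}

```text
time: 22.45
tool_pos: [0.6251, -0.0078, 0.1706]
tool_rot: [3.142, -0.001, -0.075]
contact_force: [-2.6, 0.7, 6.3]
opening: 0.0194
grip_force: 30.0
```

Request:
{"fn": "arm_command", "kwargs": {"moves": [[[0,0,-0.02],[0,0,0],0.0],[[0,0,-0.05],[0,0,0],0.0],[[0,0,-0.08],[0,0,0],0.0],[[0,0,-0.11],[0,0,0],0.0],[[0,0,-0.145],[0,0,0],0.0]]}}

```text
time: 22.95
tool_pos: [0.6245, -0.0078, 0.3149]
tool_rot: [-3.142, 0.001, -0.075]
contact_force: [0.8, -0.1, -0.7]
opening: 0.0194
grip_force: 30.0
```

```bash
python3 - <<'E'
from h import *
s=save('side','s9.png').astype(int);save('top','t9.png')
b=cv2.imread('pics/s8.png')[:,:,::-1].astype(int)
d=np.abs(s-b).sum(2)[205:250,225:290]>90;print('changed px around canister',d.sum())
o=robot.observe();print(o['tool_pos'],o['contact_force'])
# brush/TCP x relation + pot check
print(proj('side',np.array([.4415,-.279,.085])))
plan([([.441,-.277,.315],down(-.075))])
E
```

```text
changed px around canister 9
[ 0.6266543  -0.00795808  0.32003479] [ 0.54054338  0.07938069 -1.61842665]
[174.35442899 315.51219033]
shift [-0.165, 0.2822, 0.0035] turn [0.001, -0.011, -0.0] len 0.327
```

Request:
{"fn": "arm_command", "kwargs": {"moves": [[[-0.025,0.043,0],[0,0,0],0.0],[[-0.05,0.086,0],[0,0,0],0.0],[[-0.075,0.129,0],[0,0,0],0.0],[[-0.1,0.172,0],[0,0,0],0.0],[[-0.125,0.215,0],[0,0,0],0.0]]}}

```text
time: 23.55
tool_pos: [0.4826, -0.2139, 0.3135]
tool_rot: [-3.141, 0.0, -0.075]
contact_force: [1.2, -1.3, -0.0]
opening: 0.0192
grip_force: 30.0
```

Request:
{"fn": "arm_command", "kwargs": {"moves": [[[-0.02,0.035,0],[0,0,0],0.0],[[-0.032,0.055,0],[0,0,0],0.0],[[-0.039,0.067,0],[0,0,0],0.0],[[-0.039,0.067,0],[0,0,0],0.0],[[-0.039,0.067,0],[0,0,0],0.0]]}}

```text
time: 24.05
tool_pos: [0.4407, -0.276, 0.3142]
tool_rot: [-3.141, -0.001, -0.075]
contact_force: [1.2, -0.2, -0.9]
opening: 0.0195
grip_force: 30.0
```

Request:
{"fn": "arm_command", "kwargs": {"moves": [[[0,0,0],[0,0,0],0.0],[[0,0,0],[0,0,0],0.0],[[0,0,0],[0,0,0],0.0],[[0,0,0.02],[0,0,0],0.0],[[0,0,0.04],[0,0,0],0.0]]}}

```text
time: 24.55
tool_pos: [0.441, -0.2765, 0.2747]
tool_rot: [3.14, -0.003, -0.074]
contact_force: [-0.9, -0.1, -1.5]
opening: 0.0195
grip_force: 30.0
```

```bash
python3 - <<'E'
from h import *
plan([([.441,-.277,.276],down(-.075)),([.441,-.277,.1735],down(-.075))])
s=robot.read_camera('side').astype(int)
p=robot.observe()['tool_pos'];B=p-[0,0,.1657]
u,v=proj('side',B+[0,0,.04]).astype(int)
print(proj('side',B),proj('side',B+[0,0,.076]),proj('side',np.array([.441,-.277,.085])))
for q in range(v-20,v+21,8):print(q,''.join('%4d'%s[q,x].mean() for x in range(u-30,u+31,3)),u)
E
```

```text
shift [0.0001, 0.0005, -0.0013] turn [0.001, -0.003, 0.001] len 0.001
shift [0.0, -0.0, 0.1025] turn [0.0, 0.0, 0.0] len 0.103
[171.93260103 308.06734516] [165.79360461 283.84196839] [174.12215282 314.58245678]
275  164 165 172 162  29  44  38  75  54 210 233 193  23  43  79  88  75 163 153 160 148 168
283  160 171 169 157  78 225 223 119  66 107 112 107 103  89  79  87  62 158 152 157 148 168
291  161 171 163 158  66 215 219 132 136 128 123 117 105  97  78  78 147 156 151 147 148 168
299  168 167 157 156  76 116 132 134 133 130 124 115 109 101  78  42  65 120 154 147 150 168
307  171 161 154 147 167 160 128 133 132 133 127 121 112 106  93  47  46  47  41 118 150 168
315  168 158 150 157 164 122  23 105 137 134 132 127 108  41  46  50  48  49  45 130 122 168
```

Request:
{"fn": "arm_command", "kwargs": {"moves": [[[0,0,0.02],[0,0,0],0.0],[[0,0,0.04],[0,0,0],0.0],[[0,0,0.06],[0,0,0],0.0],[[0,0,0.08],[0,0,0],0.0],[[0,0,0.095],[0,0,0],0.0]]}}

```text
time: 25.1
tool_pos: [0.4406, -0.2763, 0.179]
tool_rot: [-3.141, -0.001, -0.075]
contact_force: [0.2, -0.0, -0.6]
opening: 0.0193
grip_force: 30.0
```

Request:
{"fn": "arm_command", "kwargs": {"moves": [[[0,0,0.003],[0,0,0],0.0],[[0,0,0.005],[0,0,0],0.0],[[0,0,0.007],[0,0,0],0.0],[[0,0,0.0085],[0,0,0],0.0],[[0,0,0.0085],[0,0,0],0.0]]}}

```text
time: 25.6
tool_pos: [0.4407, -0.2768, 0.1716]
tool_rot: [3.141, -0.002, -0.075]
contact_force: [-0.5, 0.3, -1.3]
opening: 0.0193
grip_force: 30.0
```

Request:
{"fn": "arm_command", "kwargs": {"moves": [[[0,0,0.0005],[0,0,0],0.0],[[0,0,0.001],[0,0,0],0.0],[[0,0,0.0015],[0,0,0],0.0],[[0,0,0.0015],[0,0,0],0.0],[[0,0,0.0015],[0,0,0],0.0]]}}

```text
time: 26.1
tool_pos: [0.4408, -0.277, 0.1706]
tool_rot: [3.141, -0.003, -0.075]
contact_force: [-0.2, 1.0, 4.8]
opening: 0.0197
grip_force: 30.0
```

Request:
{"fn": "arm_command", "kwargs": {"moves": [[[0,0,0],[0,0,0],0.022],[[0,0,0],[0,0,0],0.026],[[0,0,0],[0,0,0],0.04],[[0,0,0],[0,0,0],0.06],[[0,0,0],[0,0,0],0.07]]}}

```text
time: 26.6
tool_pos: [0.4405, -0.2767, 0.1695]
tool_rot: [-3.142, -0.001, -0.075]
contact_force: [0.6, -0.5, 0.4]
opening: 0.0458
grip_force: 0.0
```

Request:
{"fn": "arm_command", "kwargs": {"moves": [[[0,0,0],[0,0,0],0.07],[[0,0,-0.02],[0,0,0],0.07],[[0,0,-0.06],[0,0,0],0.07],[[0,0,-0.1],[0,0,0],0.07],[[0,0,-0.14],[0,0,0],0.07]]}}

```text
time: 27.1
tool_pos: [0.4401, -0.2765, 0.3112]
tool_rot: [-3.142, -0.001, -0.075]
contact_force: [0.6, -0.1, 0.3]
opening: 0.0698
grip_force: 0.0
```

Request:
{"fn": "arm_command", "kwargs": {"moves": [[[-0.03,0,-0.02],[0,0,0],0.07],[[-0.06,0,-0.02],[0,0,0],0.07],[[-0.06,0,-0.02],[0,0,0],0.07],[[-0.06,0,-0.02],[0,0,0],0.07],[[-0.06,0,-0.02],[0,0,0],0.07]]}}

```text
time: 27.6
tool_pos: [0.381, -0.2722, 0.3293]
tool_rot: [-3.141, -0.001, -0.075]
contact_force: [-0.8, 0.1, -0.0]
opening: 0.0697
grip_force: 0.0
```

```bash
python3 - <<'E'
from h import *
s=save('side','sf.png').astype(int);t=save('top','tf.png').astype(int)
for n,i in(('side',s),('top',t)):
    g=(i[:,:,1]>i[:,:,0]+25)&(i[:,:,1]>i[:,:,2]+20)
    k,l,st,ce=cv2.connectedComponentsWithStats(g.astype(np.uint8))
    for j in range(1,k):
        if st[j,4]>25:print(n,st[j],ce[j])
    X=np.array([.4407,-.2768,.006]);print([proj(n,X+[0,0,z]).round(1) for z in(.134,.18,.214)])
b=cv2.imread('pics/s9.png')[:,:,::-1].astype(int);d0=cv2.imread('pics/side.png')[:,:,::-1].astype(int)
print('canister',(np.abs(s-b).sum(2)[215:250,225:290]>90).sum(),'pot vs start',(np.abs(s-d0).sum(2)[325:355,150:205]>90).sum(),
 'mug',(np.abs(s-d0).sum(2)[145:182,255:290]>90).sum(),'jar',(np.abs(s-d0).sum(2)[250:306,285:325]>90).sum(),'knife',(np.abs(s-d0).sum(2)[145:190,145:242]>90).sum())
a=t[195:275,130:190]
o=robot.observe();print(o['tool_pos'],o['opening'],o['time'])
E
```

```text
side [153 267  18  35 368] [161.93206522 283.68206522]
[array([169.8, 298. ]), array([166. , 282.8]), array([162.9, 270.5])]
[array([352.3, 251.1]), array([355.7, 250. ]), array([358.4, 249.1])]
canister 8 pot vs start 74 mug 82 jar 106 knife 289
[ 0.38107333 -0.27217689  0.3290454 ] 0.0699414071193423 27.7
```

```bash
python3 - <<'E'
from h import *
L=lambda f:cv2.imread('pics/'+f)[:,:,::-1].astype(int)
s0,s1,s9,s8=L('side.png'),L('sf.png'),L('s9.png'),L('s8.png')
for nm,i in(('start',s0),('now',s1)):
    for r in range(266,302,4):
        x=[c for c in range(140,190) if i[r,c,1]>i[r,c,0]+25 and i[r,c,1]>i[r,c,2]+10];print(nm,r,(x[0],x[-1]) if x else None)
for n,(a,b,c,d) in dict(mug=(145,182,255,290),jar=(250,306,285,325),pot=(325,355,150,205)).items():
    o=[cv2.matchTemplate(s1[a-4:b+4,c-4:d+4].astype(np.uint8),s0[a:b,c:d].astype(np.uint8),cv2.TM_CCOEFF_NORMED)][0]
    print(n,cv2.minMaxLoc(o))
a,b,c,d=215,250,225,290
print('can',cv2.minMaxLoc(cv2.matchTemplate(s1[a-4:b+4,c-4:d+4].astype(np.uint8),s0[a:b,c:d].astype(np.uint8),cv2.TM_CCOEFF_NORMED)))
# white head
for r in range(300,330,4):print(r,''.join('%4d'%s1[r,x].mean() for x in range(145,208,3)),'|',''.join('%4d'%s0[r,x].mean() for x in range(145,208,3)))
E
```

```text
start 266 (157, 166)
start 270 (156, 167)
start 274 (157, 168)
start 278 (158, 169)
start 282 (160, 170)
start 286 (161, 171)
start 290 (162, 172)
start 294 (163, 173)
start 298 (165, 171)
now 266 None
now 270 (154, 164)
now 274 (154, 165)
now 278 (155, 166)
now 282 (156, 167)
now 286 (157, 168)
now 290 (158, 169)
now 294 (160, 170)
now 298 (161, 170)
mug (0.3618617653846741, 0.9555990695953369, (8, 0), (4, 4))
jar (0.3144644498825073, 0.9321326613426208, (8, 0), (4, 4))
pot (0.43027716875076294, 0.9385699033737183, (8, 0), (4, 4))
can (0.47595760226249695, 0.8928461670875549, (0, 8), (4, 4))
300  137 141  76  77  70  69  27  24  23  37  39  39  41  44  44 111 139 130 136 137 138 |  130 129  66  69  62  59 103  50  50  33  37  36  37  41  39 100 127 123 127 128 128
304  138 132 151 103  75  85  30  55  41  37  40  40  42  41  44  41 103 135 137 139 139 |  126 123 138  96  69  78  29  31  49  29  96  35  34  36  38  38  95 124 127 129 128
308  136 136 146 141  80  32  30  62  43 215 196 162  33  43  44  42  35 110 139 139 138 |  127 125 136 131  73  27  26 163 162  36 194 174 171 107 
[... 207 characters left out ...]
  132 148 146  85  23 194 203 205 108  87 184 178 170  89  44  44  45  70 143 141 140 |  121 138 135  78  23  12 191 188 190 109 158 167 160 153  69  40  42  66 132 130 128
320  133 150 146  91  19 205 200 202 158 108 182 174 164  79  52  52 110  21 126 140 140 |  123 138 136  82  23  17 185 183 185 144 105 169 153  95  69  49 100  20 117 130 130
324  140 149 146  95  14 168 194 195 197 117 156 162  98  86  51 101  43  30  61 141 140 |  131 139 135  88  10  26  89 171 170 172 104 149  93  89  79  92  39  29  55 132 130
328  142 149 143 111 114  18 122 173 177 111 109 104  97  89 115  33  30  30   9 141 140 |  133 139 134 103 108  24  18 111 108 108 107 102  96  90 104  28  30  26  10 131 130
```

```bash
python3 -c "
from cell import robot
print(robot.hand_in())"
```

```text
the job is handed in; nothing more can be done
None
```

The job is handed in at about 28 s of the 72 s allowed: the lid stands open past upright, the knife is back on the mat, the canister got four strokes to the bottom, and the brush is back in its pot bristles down; the last camera check showed the canister, pot, mug and jar unmoved.

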